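Bring the marked spice jar to the front

ROBOT

A 7-joint arm with a two-finger parallel gripper is mounted at the origin on the work surface. World frame = base frame: x ahead of the robot, y to its left, z up, the work surface at z = 0. Lengths are in m, angles in rad, forces in N, time in s.
With the tool pointing down it reaches from about 0.4 to 0.85 m from the base axis. Payload 10.4 kg.
Tool frame: the origin (TCP) lies at the very end of the fingers, on their centre line; the grasp point (between the pads) lies 19 mm behind it (arm.grip_depth is the z of the grasp point in the tool frame, in m); z points along the fingers, y is the line along which they close (so a half turn about z gives the same grasp; the last joint's range is limited). The gripper opens to 87 mm and grips with 3 to 60 N. Pads are 19 mm wide; open, the fingers measure 117 mm over their backs; the gripper's body (75 mm by 190 mm) begins 51 mm behind the grasp point.
Start: joints at [1.133, 0.332, -0.065, 1.46, 0.022, 1.35, -0.088], TCP at [0.252, -0.572, 0.186] pointing down, gripper open.
Joint ranges: [-2.6, 2.6], [-0.5, 2.12], [-1.47, 1.34], [0.16, 2.42], [-1.27, 4.41], [0.06, 2.06], [-2.6, 2.6]. Speed limits (rad/s): [2.22, 2.22, 2.79, 2.79, 3.14, 3.14, 3.14].

INTERFACE

Orientations are given as a unit quaternion [x, y, z, w].
In Python, from workcell import status, optics, arm gives the robot as it stands. The module is installed in compiled form; this text tells all that it offers.
- The arm moves only by the shell command python3 -m jog 'ROWS' [FORCE]. ROWS is JSON, a list that holds one entry, the list of rows, each a list of 7 numbers: the shift along the tool's x, y, z in units of 25 mm (1.0 is 25 mm), then the turn, a rotation vector about the tool's x, y, z in units of 5 degrees (1.0 is 5 degrees), then the opening in per cent of the stroke, from 0 (shut) to 100 (fully open). A call has 1 to 20 rows; each row is the pose to reach, as a shift and turn from the pose commanded when the call began, along the tool's axes at that moment; what a row does not reach only later rows make up. A row lasts 1/12 s, in which the tool goes at most 41.7 mm and 7.16 degrees, less where a joint would pass 70% of its speed; a pose out of reach is approached as far as the arm can. A call with a gripper value outside its range is refused whole. The fingers move at their own pace and stop on an object; FORCE is the grip in N (left out, the last holds). Time passes only in rows, so rows that repeat a pose let the fingers close. It gives the time, the measured TCP pose, the force, the opening and the grip force at its end, in the units of the state.
- status.get_obs(): the state, without advancing time (a new reading comes with each control period).
- optics.grab_frame(name): name is "side" or "top"; returns a dict with "image" (480x640x3 uint8, blue, green, red), "vertical_fov" (degrees; the focal length in pixels is half the picture's height over the tangent of half this angle, whatever the lens; pixels are square), "cx", "cy" (the principal point, pixels), "rvec" (rotation vector, rad) and "tvec" (3), from world to camera coordinates, as OpenCV has them. Camera axes: x right, y down, z forward; pixel columns grow to the right and rows downward; lengths in m; the calibration is good to about 2 mm. A picture is of the moment at which its call begins. There is no depth.
- arm.sign_off(): hands the job in; it is judged then, once.
The state is a dict: "t": time; "joints": joint angles; "dq": joint speeds; "joint_efforts": joint torques, N m; "tcp_pos": TCP position; "eef_rot": TCP orientation; "ft_force": force on the tool from outside, world axes, zero at the start; "torque": the same for the moment, N m; "gripper_width": finger opening in m; "grip_force": force on a finger pad.
Only numpy, scipy, OpenCV 4.12 (cv2) and the standard library are available. Lean on these libraries where they do the work, as an engineer would, in place of code of your own. Each camera call takes 0.05 s, during which the arm holds its last target. There are 200 camera calls.

TASK

Pull the spice drawer fully open by its handle, then turn the carousel inside it until the jar with the orange lid is squarely at the front, in line with the orange mark on the drawer's front. Finish while keeping hold of the carousel with the gripper, so that it stays still, with the jar at the front and the drawer open: do not let go at the end. Leave the mug, tea caddy, sugar bowl, canister and spoon on the table where they are.

Things in the scene. Friction and masses are not known exactly. Their poses are not given: they have to be found in the camera images.
- drawer (a joint): how far the drawer is out, m: 0 shut, 0.165 fully open (a stop). The unit is a low steel box with black sides, 280 mm deep, 300 wide, 145 high, fixed to the table (a tin and a jar stand at the back of its top), with one steel-fronted drawer that slides straight out to the robot's side; friction about 2.5 N, it stays where it is left.
- drawer_handle (a point): middle of the drawer's level bar handle: dark steel, 12 mm thick, 130 mm long, 120 mm above the table, 25 mm below the unit's top, centre line 42 mm out from the drawer's front; thin posts join it to the front 55 mm either side of the middle. Moves with the drawer. Axes: x level into the unit (the drawer opens along -x), y along the bar, z up.
- carousel: spice carousel in the drawer, out of sight until it is open: wooden turntable, 138 mm across, turns either way without stops, stays where it is left (friction 0.04 N m). Five glass jars fixed on it, 34 mm across, evenly on a circle of 48 mm radius: one orange lid, four black. Origin on its axis, 22 mm above the table, 85 mm behind the drawer front's outer face; its -x points to the orange lid, z up.
- carousel_knob (a point): centre of the round black knob on the carousel's axis, by which it can be turned and held from above: 32 mm across, 36 mm tall, from 94 to 130 mm above the table, this point 112 mm above it. Turning the knob turns the carousel with it.
- marked_jar (a point): centre of the top of the orange lid of the marked jar, 48 mm from the carousel's axis, 80 mm above the table. Turns with the carousel.
- front_spot (a point): where the middle of the marked jar's lid belongs: the point of the jars' circle nearest the drawer's front, 48 mm from the carousel's axis straight towards the middle of the handle, 80 mm above the table; in line with the small orange mark on the top edge (131 mm above the table) of the drawer's front. Moves with the drawer, does not turn with the carousel.
- mug: blue mug, 82 mm across, 92 mm tall, on the table beside the drawer's path (+y side); origin at the centre of its underside. To be left alone
- tea_caddy: metal tea caddy with green label, 76 mm across, 120 mm tall, on the table beside the drawer's path (-y side); origin at the centre of its underside. To be left alone
- sugar_bowl: white bowl, 110 mm across, 60 mm tall, on the table; origin at the centre of its underside. To be left alone
- teaspoon: spoon, 150 mm long, lying on the table; origin at its underside. To be left alone
- canister: clear canister with steel lid, 92 mm across, 162 mm tall, on the table; origin at the centre of its underside. To be left alone

How it is judged:
On the way, in this order (a step that is already met when the one before it is completed fails the run):
1. the drawer is pulled fully open (0.150 m or more of its 0.165 m) (value of joint drawer above 0.15 m), for 0.2 s.
2. the orange-lidded jar is brought to the front, with the drawer open (horizontal distance between marked_jar and front_spot below 0.008 m and value of joint drawer above 0.145 m), for 0.2 s.
At the end, for the whole second after the job is handed in: The middle of the orange lid is within 8 mm of the front spot, the drawer is out by more than 0.145 m, the carousel is not moving (under 0.1 rad/s and 20 mm/s), and the gripper's fingers are holding it (contact force above 2 N) (all of step 2 and contact force between the fingers and carousel above 2 N and angular speed of carousel below 0.1 rad/s and linear speed of carousel below 0.02 m/s); the arm keeps its last pose, push and grip.
It fails at once if a bystander is shifted by more than 30 mm or tipped over (distance of any of mug, tea_caddy, sugar_bowl, teaspoon, canister from where it was at the start of the episode above 0.03 m or angle between any of mug, tea_caddy, sugar_bowl, canister's own z axis and vertical above 0.4 rad).
It also fails if it takes over 58 s, if anything falls off the work surface, if the arm or the gripper's body presses on something with over 40 N, if the wrist force passes 120 N, or if a joint passes its speed limit or range.

## Working session

There is one attempt and no reset: what is moved stays moved. The work goes in short steps, Python scripts to look and compute and a shell command to move; the robot and the scene stay as the last step left them, time stands still between calls to the robot, and variables do not carry over. Pictures are saved under pics/ and viewed, at most 10 in all, crops included, and the job is handed in when it is done.

```bash
mkdir -p pics; cat > h.py <<'E'
import numpy as np, cv2
from workcell import status, optics, arm
from scipy.spatial.transform import Rotation as R
def snap(name,fn,crop=None,s=1):
    f=optics.grab_frame(name); im=f["image"]
    if crop: x0,y0,x1,y1=crop; im=im[y0:y1,x0:x1]
    cv2.imwrite("pics/"+fn,cv2.resize(im,None,fx=s,fy=s,interpolation=cv2.INTER_CUBIC)); return f
def K(f):
    F=240/np.tan(np.radians(f["vertical_fov"])/2); return np.array([[F,0,f["cx"]],[0,F,f["cy"]],[0,0,1]])
def toplane(f,uv,z):
    M=cv2.Rodrigues(np.array(f["rvec"],float))[0]; t=np.array(f["tvec"],float).ravel()
    d=M.T@np.linalg.inv(K(f))@[uv[0],uv[1],1]; c=-M.T@t
    return c+d*(z-c[2])/d[2]
def proj(f,P):
    return cv2.projectPoints(np.array(P,float).reshape(-1,3),np.array(f["rvec"],float),np.array(f["tvec"],float),K(f),None)[0].reshape(-1,2)
def goal(p,rot=None):
    o=status.get_obs(); r=R.from_quat(o["eef_rot"])
    sh=r.inv().apply(np.array(p)-o["tcp_pos"])/.025
    tr=np.zeros(3) if rot is None else (r.inv()*rot).as_rotvec(degrees=True)/5
    print("rows shift",sh.round(2),"turn",tr.round(2))
E
python3 - <<'E'
from h import *
for n in("top","side"):
    f=snap(n,n+"0.png"); print(n,{k:f[k] for k in f if k!="image"})
o=status.get_obs(); print(o); print(R.from_quat(o["eef_rot"]).as_matrix().round(2))
E
```

```text
top {'vertical_fov': 49.4839750963385, 'cx': 322.4959173453195, 'cy': 235.8391451142423, 'rvec': array([ 2.1443102, -2.1579975,  0.143374 ]), 'tvec': array([0.03202014, 0.55115546, 1.6620373 ])}
side {'vertical_fov': 53.706263032466566, 'cx': 321.1519787559167, 'cy': 242.65586320244492, 'rvec': array([ 0.07774106, -3.00369441,  0.84054917]), 'tvec': array([0.54996885, 0.04801831, 1.62535515])}
{'t': 0.1, 'joints': array([ 1.13341977,  0.33280781, -0.06471405,  1.46085211,  0.02161926,
        1.34987557, -0.08848479]), 'dq': array([-0.00046755, -0.00030293, -0.00027548, -0.001814  , -0.00096434,
        0.00074872, -0.00054194]), 'joint_efforts': array([ 1.96310437e-03, -6.24544072e+01,  2.48246040e-02, -3.90717852e+01,
       -6.15072926e-02,  3.64732090e-02,  5.97091434e-05]), 'tcp_pos': array([ 0.25170891, -0.57165586,  0.18523659]), 'eef_rot': array([ 9.78566491e-01,  2.05930169e-01, -1.62073031e-04, -6.01864083e-04]), 'ft_force': array([-0.88937814,  0.16184283, -0.49038429]), 'torque': array([-0.0169395 ,  0.00467816,  0.00399993]), 'grip_force': 0.0, 'gripper_width': 0.08721870660734019}
[[ 0.92  0.4  -0.  ]
 [ 0.4  -0.92  0.  ]
 [-0.   -0.   -1.  ]]
```

View pics/top0.png

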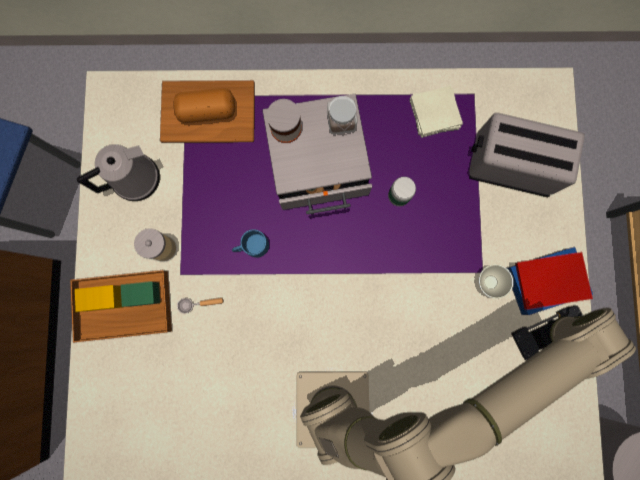

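View pics/side0.png

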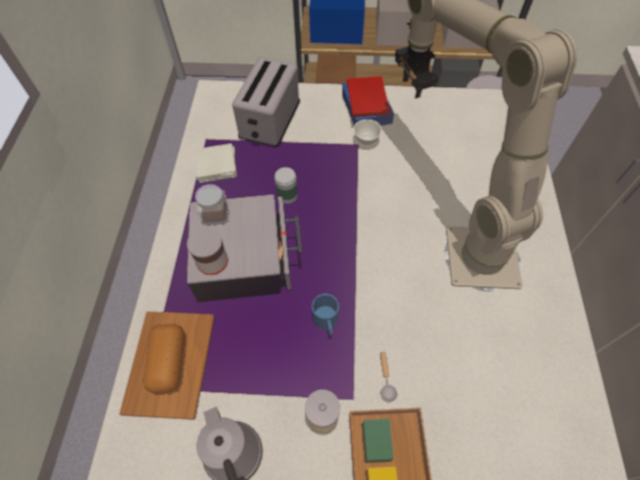

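The top view shows the unit around (318,150), with its handle near (328,209) and the drawer slightly out. In the side view the handle is near (295,235). I'll zoom in on both.

```bash
python3 - <<'E'
from h import *
a=cv2.resize(cv2.imread("pics/top0.png")[85:225,255:425],None,fx=4,fy=4,interpolation=cv2.INTER_CUBIC)
b=cv2.resize(cv2.imread("pics/side0.png")[160:310,180:345],None,fx=4,fy=4,interpolation=cv2.INTER_CUBIC)
cv2.imwrite("pics/t1.png",a);cv2.imwrite("pics/s1.png",b)
E
```

```text
(no output)
```

View pics/t1.png

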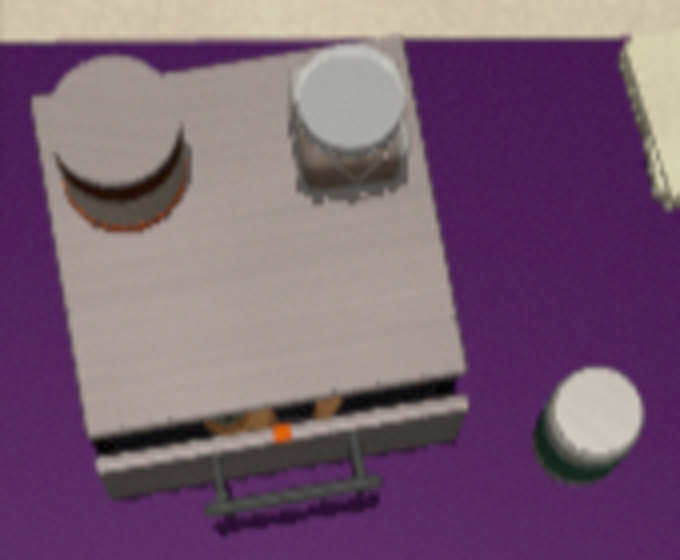

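View pics/s1.png

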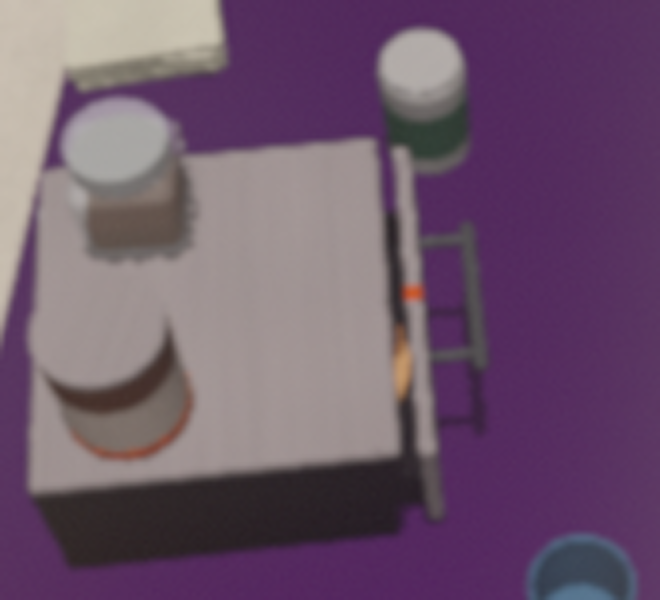

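The top crop puts the handle ends at (307.5,212.5) and (349.5,205.5), and the orange mark at (326,193). The drawer is about 20 mm out, with a clear path between the caddy and the mug. The side crop puts the handle ends at (297,215.5) and (300.5,252), and the mark at (283,233).

```bash
python3 - <<'E'
from h import *
ft=optics.grab_frame("top"); fs=optics.grab_frame("side")
P=lambda f,u,z:toplane(f,u,z)[:2].round(4)
for n,f,a,b in(("top",ft,(307.5,212.5),(349.5,205.5)),("side",fs,(300.5,252),(297,215.5))):
    A,B=P(f,a,.12),P(f,b,.12); d=A-B; print(n,A,B,(A+B)/2,np.linalg.norm(d),"yaw",np.degrees(np.arctan2(-d[0],d[1])))
A,B=P(ft,(278,194.5),.145),P(ft,(371.25,178),.145); d=A-B; print("front edge",A,B,(A+B)/2,np.linalg.norm(d),np.degrees(np.arctan2(-d[0],d[1])))
print("mark",P(ft,(326,193.2),.131),P(fs,(283.25,233.25),.131))
print("caddy",P(ft,(404.2,187.5),.12),"mug",P(ft,(255,242),.092))
E
```

```text
top [0.614  0.0748] [ 0.6353 -0.0566] [0.62465 0.0091 ] 0.1331151756938329 yaw 9.207581628632674
side [0.611  0.0816] [ 0.6333 -0.0576] [0.62215 0.012  ] 0.14097492684871307 yaw 9.101513905341239
front edge [0.6664 0.165 ] [ 0.7167 -0.1238] [0.69155 0.0206 ] 0.29314762492641827 9.880039631021829
mark [0.6726 0.0167] [0.6708 0.0211]
caddy [ 0.6917 -0.2291] mug [0.5257 0.2413]
```

```bash
cat >> h.py <<'E'
def down(deg):  # tool down with tool y at heading deg
    a=np.radians(deg); y=np.array([np.cos(a),np.sin(a),0]); z=np.array([0,0,-1.]); return R.from_matrix(np.c_[np.cross(y,z),y,z])
E
python3 -c "
from h import *
goal((.6235,.0105,.25),down(9.5))"
```

```text
rows shift [ 22.99 -15.33  -2.57] turn [-1.000e-02 -1.000e-02 -1.515e+01]
```

```bash
python3 -m jog '[[[0,0,-2.5,0,0,0,46],[0,0,-2.5,0,0,0,46],[23,-15.3,-2.5,0,0,-15.1,46],[23,-15.3,-2.5,0,0,-15.1,46],[23,-15.3,-2.5,0,0,-15.1,46],[23,-15.3,-2.5,0,0,-15.1,46],[23,-15.3,-2.5,0,0,-15.1,46],[23,-15.3,-2.5,0,0,-15.1,46],[23,-15.3,-2.5,0,0,-15.1,46],[23,-15.3,-2.5,0,0,-15.1,46],[23,-15.3,-2.5,0,0,-15.1,46],[23,-15.3,-2.5,0,0,-15.1,46],[23,-15.3,-2.5,0,0,-15.1,46],[23,-15.3,-2.5,0,0,-15.1,46],[23,-15.3,-2.5,0,0,-15.1,46],[23,-15.3,-2.5,0,0,-15.1,46],[23,-15.3,-2.5,0,0,-15.1,46],[23,-15.3,-2.5,0,0,-15.1,46],[23,-15.3,-2.5,0,0,-15.1,46],[23,-15.3,-2.5,0,0,-15.1,46]]]' 20
python3 -c "
from h import *
goal((.6235,.0105,.25),down(9.5)); print(status.get_obs()['joints'].round(2))"
```

```text
t: 1.87
tcp_pos: [0.6249, 0.0167, 0.2475]
eef_rot: [0.645, 0.764, 0.001, -0.002]
ft_force: [0.4, 0.3, -0.1]
gripper_width: 0.0401
grip_force: 0.0
rows shift [-0.24 -0.1  -0.1 ] turn [-0.   -0.04  0.04]
[ 0.36  0.37 -0.62  1.33  0.21  1.5  -0.07]
```

```bash
python3 -m jog '[[[-0.2,-0.1,1.5,0,0,0,46],[-0.2,-0.1,3,0,0,0,46],[-0.2,-0.1,4,0,0,0,46],[-0.2,-0.1,5,0,0,0,46],[-0.2,-0.1,5.5,0,0,0,46],[-0.2,-0.1,5.8,0,0,0,46],[-0.2,-0.1,5.8,0,0,0,46]]]'
python3 -c "
from h import *
f=snap('side','s2.png',(180,130,380,280),4)"
```

```text
t: 2.45
tcp_pos: [0.6218, 0.0042, 0.1025]
eef_rot: [0.648, 0.762, -0.001, -0.001]
ft_force: [-0.2, -0.4, -0.5]
gripper_width: 0.0401
grip_force: 0.0
```

View pics/s2.png

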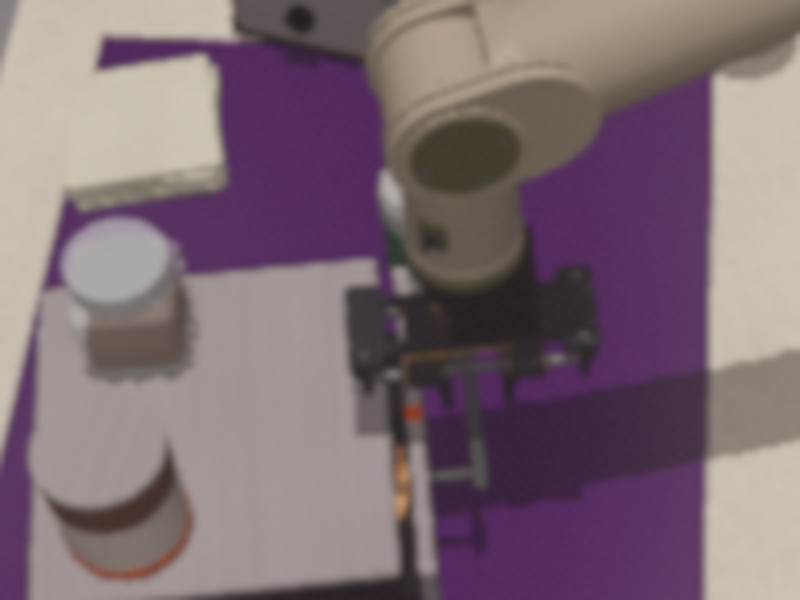

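The fingers at (445,390) and (515,385) straddle the bar at about (475,380). I'll close them.

```bash
python3 -m jog '[[[0,0,0,0,0,0,0],[0,0,0,0,0,0,0],[0,0,0,0,0,0,0],[0,0,0,0,0,0,0],[0,0,0,0,0,0,0],[0,0,0,0,0,0,0]]]' 30
```

```text
t: 3.0
tcp_pos: [0.6224, 0.0044, 0.1037]
eef_rot: [0.648, 0.762, 0.0, 0.0]
ft_force: [-0.6, -1.0, -1.1]
gripper_width: 0.0078
grip_force: 0.0
```

```bash
python3 -m jog '[[[0,0,0,0,0,0,0],[0,0,0,0,0,0,0],[0,0,0,0,0,0,0]]]'; python3 -c "
from h import *
a=cv2.resize(snap('side','x.png')['image'][190:270,260:345],None,fx=7,fy=7,interpolation=cv2.INTER_CUBIC);cv2.imwrite('pics/s3.png',a)"
```

```text
t: 3.25
tcp_pos: [0.6223, 0.0045, 0.1034]
eef_rot: [0.648, 0.762, -0.0, 0.0]
ft_force: [0.0, 0.0, -0.6]
gripper_width: 0.0008
grip_force: 0.0
```

View pics/s3.png

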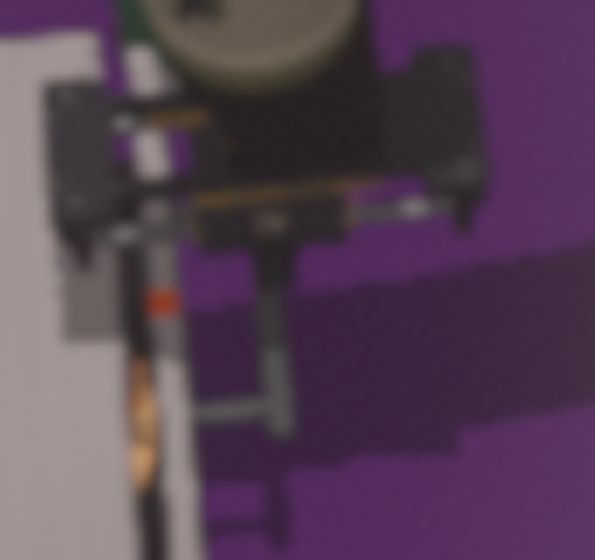

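```bash
python3 - <<'E'
from h import *
f=optics.grab_frame("side");g=optics.grab_frame("top")
print(status.get_obs()["tcp_pos"])
for z in(.09,.103,.12,.14,.17):print(z,proj(f,[.6223,.0045,z]),(proj(f,[.6223,.0045,z])-[260,190])*7, proj(g,[.6223,.0045,z]))
def tri(ut,us):
    A=cv2.triangulatePoints(*[K(q)@np.c_[cv2.Rodrigues(np.array(q["rvec"]))[0],np.ravel(q["tvec"])] for q in(g,f)],np.array(ut,float).reshape(2,1),np.array(us,float).reshape(2,1));return (A[:3]/A[3]).ravel().round(4)
print(tri((307.5,212.5),(300.5,252)),tri((349.5,205.5),(297,215.5)),"mark",tri((326,193.2),(283.25,233.25)))
print((-cv2.Rodrigues(np.array(f["rvec"]))[0].T@np.ravel(f["tvec"])))
E
```

```text
[0.62233062 0.00446232 0.10344028]
0.09 [[299.28163948 236.27208241]] [[274.97147636 323.90457686]] [[329.87718738 211.45454415]]
0.103 [[299.09656515 234.17066973]] [[273.67595608 309.1946881 ]] [[329.9276852  210.71113425]]
0.12 [[298.85052008 231.37696919]] [[271.95364055 289.63878433]] [[329.99492778 209.72121441]]
0.14 [[298.55505169 228.02209536]] [[269.88536185 266.15466754]] [[330.07584198 208.53002615]]
0.17 [[298.09921482 222.84632939]] [[266.69450371 229.92430575]] [[330.2010267  206.68710396]]
[0.614  0.0753 0.1101] [ 0.6341 -0.0564  0.1222] mark [0.673  0.0168 0.1246]
[0.49566791 0.83070008 1.41802734]
```

```bash
python3 - <<'E'
from h import *
a=snap('side','x.png')['image'][200:260,275:325]; b=snap('top','y.png')['image'][180:240,305:355]
c=np.hstack([cv2.resize(q,None,fx=8,fy=8,interpolation=cv2.INTER_CUBIC) for q in(a,b)])
cv2.imwrite('pics/c4.png',cv2.convertScaleAbs(c,alpha=1.8,beta=20))
E
```

```text
(no output)
```

View pics/c4.png

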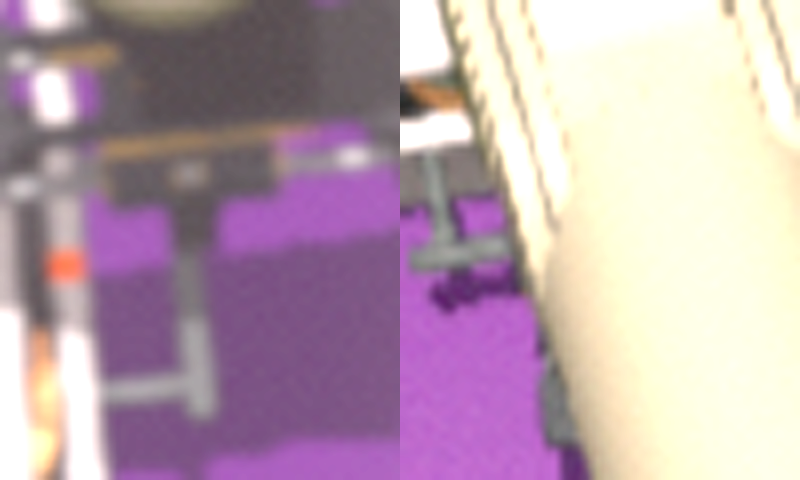

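The closed fingertips end at about z 0.12, level with the bar, instead of below it. They closed just above the bar, so I'll reopen, go lower in small steps and close again.

```bash
python3 -m jog '[[[0,0,0,0,0,0,46],[0,0,0,0,0,0,46],[0,0,0,0,0,0,46],[0,0,0,0,0,0,46],[0,0,0,0,0,0,46],[0,0,0,0,0,0,46],[0,0,0,0,0,0,46],[0,0,0.2,0,0,0,46],[0,0,0.3,0,0,0,46],[0,0,0.4,0,0,0,46],[0,0,0.4,0,0,0,46]]]' 
python3 -m jog '[[[0,0,0,0,0,0,0],[0,0,0,0,0,0,0],[0,0,0,0,0,0,0],[0,0,0,0,0,0,0],[0,0,0,0,0,0,0],[0,0,0,0,0,0,0],[0,0,0,0,0,0,0],[0,0,0,0,0,0,0]]]' 30
```

```text
t: 4.42
tcp_pos: [0.6219, 0.0044, 0.0926]
eef_rot: [0.648, 0.762, -0.0, -0.0]
ft_force: [0.9, -0.5, 0.3]
gripper_width: 0.0398
grip_force: 0.0
t: 5.08
tcp_pos: [0.6223, 0.0044, 0.0935]
eef_rot: [0.648, 0.762, -0.0, 0.0]
ft_force: [0.3, 0.1, -0.3]
gripper_width: 0.0011
grip_force: 0.0
```

```bash
python3 - <<'E'
from h import *
o=cv2.imread('pics/x.png'); f=optics.grab_frame('side'); n=f['image']; s0=cv2.imread('pics/side0.png')
cv2.imwrite('pics/x2.png',n)
for r in range(216,248): print(r, s0[r,292:308].mean(1).astype(int), o[r,292:308].mean(1).astype(int), n[r,292:308].mean(1).astype(int))
E
```

```text
216 [73 72 74 77 79 77 74 72 72 72 73 74 73 73 72 72] [46 44 45 46 48 50 49 49 48 49 48 51 52 53 53 56] [42 37 38 37 38 37 36 36 36 38 38 38 37 38 41 39]
217 [72 73 74 78 81 79 76 73 73 72 72 73 73 72 73 73] [56 55 55 54 57 57 57 56 56 55 53 53 54 54 53 54] [43 42 40 39 40 42 40 42 43 43 44 45 45 47 49 50]
218 [78 79 80 81 82 80 78 74 73 73 72 73 72 73 73 73] [62 60 58 56 56 55 54 54 52 50 50 50 48 47 47 48] [46 46 47 48 49 50 49 50 50 51 52 53 52 54 56 57]
219 [84 85 86 84 83 81 77 74 72 73 73 72 73 73 73 74] [54 53 52 51 50 51 49 49 48 46 44 44 43 45 43 43] [57 55 56 57 57 60 55 55 55 54 55 53 52 51 52 54]
220 [80 80 80 80 81 81 76 71 71 72 72 73 73 73 73 73] [47 45 45 45 50 56 59 58 55 46 43 45 44 44 43 44] [60 59 57 57 58 56 53 52 49 49 50 48 46 46 44 46]
221 [72 72 72 75 79 81 75 71 71 74 73 73 73 72 73 74] [44 45 43 46 53 62 69 65 58 48 44 43 44 45 45 46] [54 52 51 50 50 50 49 49 47 44 44 44 44 44 43 45]
222 [70 70 71 74 80 80 76 72 72 73 72 73 73 74 73 73] [43 44 43 45 53 61 64 63 56 47 43 41 42 43 44 43] [45 45 46 46 51 56 59 57 54 48 44 45 44 44 44 47]
223 [72 72 72 76 80 81
[... 3127 characters left out ...]
 64 77 81 75 63 54 51 51 52 52 51] [52 53 52 53 56 65 76 80 75 63 54 52 51 51 52 51]
244 [74 74 71 66 60 64 76 81 79 75 73 73 73 73 72 73] [52 53 52 50 54 63 75 81 77 65 55 53 52 52 51 51] [51 52 52 52 55 63 75 81 76 63 55 51 51 52 52 52]
245 [74 73 73 68 60 64 73 81 81 77 75 73 73 73 74 73] [52 52 53 52 55 62 73 80 78 67 56 52 51 51 51 51] [53 53 52 52 55 61 73 81 78 66 56 52 52 53 51 51]
246 [74 76 75 74 69 69 76 80 81 77 74 72 73 73 73 72] [57 59 60 62 63 67 75 82 80 68 57 53 53 50 51 53] [57 58 59 62 63 67 75 80 78 70 57 51 51 51 52 51]
247 [81 82 83 83 80 78 80 82 81 77 72 72 72 73 73 74] [72 73 74 76 76 78 81 82 80 69 56 51 50 52 52 51] [72 74 75 77 77 77 81 82 80 70 57 51 51 51 51 52]
```

Allowing for the finger's near face being 9.5 mm closer to the camera, the real tips are at about z 0.127 when the reported value is 0.0935. The reported TCP z is therefore about 33 mm low, and the fingers have been closing above the bar. I'll open and descend in two stages, watching the force.

```bash
python3 -m jog '[[[0,0,-0.1,0,0,0,46],[0,0,-0.1,0,0,0,46],[0,0,-0.1,0,0,0,46],[0,0,-0.1,0,0,0,46],[0,0,-0.1,0,0,0,46],[0,0,-0.1,0,0,0,46],[0,0,-0.1,0,0,0,46],[0,0,0.2,0,0,0,46],[0,0,0.4,0,0,0,46],[0,0,0.5,0,0,0,46],[0,0,0.6,0,0,0,46],[0,0,0.6,0,0,0,46]]]' 
python3 -m jog '[[[0,0,0,0,0,0,0],[0,0,0,0,0,0,0],[0,0,0,0,0,0,0],[0,0,0,0,0,0,0],[0,0,0,0,0,0,0],[0,0,0,0,0,0,0],[0,0,0,0,0,0,0]]]' 30
```

```text
t: 6.13
tcp_pos: [0.6219, 0.0044, 0.0776]
eef_rot: [0.648, 0.762, -0.0, -0.0]
ft_force: [-0.3, 0.1, -0.1]
gripper_width: 0.0397
grip_force: 0.0
t: 6.72
tcp_pos: [0.6228, 0.0045, 0.0787]
eef_rot: [0.648, 0.762, 0.0, 0.0]
ft_force: [2.4, 0.3, -0.0]
gripper_width: 0.0113
grip_force: 30.0
```

The gripper now holds the bar with 30 N at 11 mm. I'll pull.

```bash
python3 -m jog '[[[0,-0.2,0,0,0,0,0],[0,-0.5,0,0,0,0,0],[0,-0.9,0,0,0,0,0],[0,-1.3,0,0,0,0,0],[0,-1.7,0,0,0,0,0],[0,-2.1,0,0,0,0,0],[0,-2.5,0,0,0,0,0],[0,-2.9,0,0,0,0,0],[0,-3.3,0,0,0,0,0],[0,-3.7,0,0,0,0,0],[0,-4.1,0,0,0,0,0],[0,-4.4,0,0,0,0,0],[0,-4.7,0,0,0,0,0],[0,-5.0,0,0,0,0,0],[0,-5.2,0,0,0,0,0],[0,-5.2,0,0,0,0,0]]]' 40
```

```text
t: 8.05
tcp_pos: [0.4926, -0.0176, 0.0786]
eef_rot: [0.648, 0.762, -0.001, 0.0]
ft_force: [-1.6, -5.5, 4.9]
gripper_width: 0.0106
grip_force: 40.0
```

```bash
python3 -m jog '[[[0,-0.1,0,0,0,0,0],[0,-0.2,0,0,0,0,0],[0,-0.3,0,0,0,0,0],[0,-0.3,0,0,0,0,0]]]' 40;python3 -m jog '[[[0,-0.1,0,0,0,0,0],[0,-0.2,0,0,0,0,0],[0,-0.3,0,0,0,0,0],[0,-0.3,0,0,0,0,0]]]' 40
```

```text
t: 8.38
tcp_pos: [0.4901, -0.018, 0.0788]
eef_rot: [0.648, 0.762, 0.003, 0.003]
ft_force: [22.6, -4.5, -16.6]
gripper_width: 0.0108
grip_force: 40.0
t: 8.72
tcp_pos: [0.4903, -0.0176, 0.0796]
eef_rot: [0.647, 0.762, 0.009, 0.008]
ft_force: [62.1, 0.6, -51.8]
gripper_width: 0.011
grip_force: 40.0
```

The drawer hit its stop (62 N). I'll relax the pull, release, and lift clear.

```bash
python3 -m jog '[[[0,0.5,0,0,0,0,0],[0,0.5,0,0,0,0,0],[0,0.5,0,0,0,0,46],[0,0.5,0,0,0,0,46],[0,0.5,0,0,0,0,46],[0,0.5,0,0,0,0,46],[0,0.5,0,0,0,0,46],[0,0.5,0,0,0,0,46],[0,0.5,-1,0,0,0,46],[0,0.5,-2.5,0,0,0,46],[0,0.5,-4,0,0,0,60],[0,0.5,-5.5,0,0,0,60],[6,0.5,-7,0,0,0,60],[6,0.5,-7,0,0,0,60],[6,0.5,-7,0,0,0,60],[6,0.5,-7,0,0,0,60],[6,0.5,-7,0,0,0,60]]]' 
python3 - <<'E'
from h import *
a=snap('side','x3.png')['image'][170:320,220:345]; b=snap('top','y3.png')['image'][145:265,270:370]
cv2.imwrite('pics/c5.png',np.hstack([cv2.resize(q,(400,480),interpolation=cv2.INTER_CUBIC) for q in(a,b)]))
o=status.get_obs();print(R.from_quat(o["eef_rot"]).as_matrix().round(3))
E
```

```text
t: 10.13
tcp_pos: [0.466, 0.1384, 0.2554]
eef_rot: [0.644, 0.765, 0.002, 0.0]
ft_force: [-0.5, -0.2, 0.5]
gripper_width: 0.0522
grip_force: 0.0
[[-0.164  0.986  0.001]
 [ 0.986  0.164 -0.   ]
 [-0.     0.    -1.   ]]
```

View pics/c5.png

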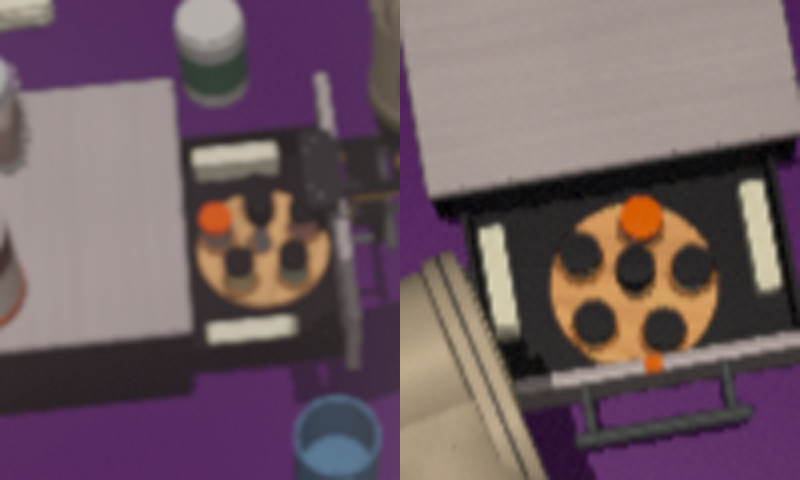

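The top half shows the drawer open and the carousel knob at about (637,268). The orange lid is at the back at (641,217), nearly opposite the front mark at (654,362).

```bash
cat > ang.py <<'E'
from h import *
def lid(f):
    im=f["image"].astype(int); m=((im[...,2]>170)&(im[...,1]<140)&(im[...,0]<80)).astype(np.uint8)
    n,_,st,c=cv2.connectedComponentsWithStats(m); return [(st[i,4],c[i].round(2)) for i in range(1,n) if st[i,4]>2]
E
python3 - <<'E'
from ang import *
f=optics.grab_frame("top"); print(lid(f))
P=lambda u,z:toplane(f,np.array(u)/4+[270,145] if max(u)>0 else u,z)[:2]
L=[P(u,.08) for u in((241,217),(292,267),(264,328),(196,322),(180,255))]
c=np.mean(L,0); print("axis from lids",c,[ (np.linalg.norm(l-c).round(4),np.degrees(np.arctan2(*(l-c)[::-1])).round(1)) for l in L])
print("knob",P((237,266),.13),"mark",P((254,362),.131))
A,B=P((182,440),.12),P((345,411),.12);h=(A+B)/2;print("handle",h,np.linalg.norm(A-B),"axis from handle",h+.127*np.array([.986,.164]))
f=optics.grab_frame("side");print(lid(f),[toplane(f,l[1],.08)[:2].round(4) for l in lid(f)])
E
```

```text
[(np.int32(302), array([202.37, 104.72])), (np.int32(85), array([329.71, 198.62])), (np.int32(4), array([320.75, 211.5 ])), (np.int32(5), array([311. , 214.8])), (np.int32(3), array([336., 213.])), (np.int32(3), array([345.  , 218.33])), (np.int32(3), array([322.  , 231.33])), (np.int32(16), array([332.38, 234.88])), (np.int32(5), array([110., 285.])), (np.int32(34), array([ 90.68, 287.26])), (np.int32(10), array([ 75. , 294.5])), (np.int32(5), array([219.8, 299.2])), (np.int32(3), array([212., 300.])), (np.int32(5), array([ 76., 305.])), (np.int32(3), array([205., 304.])), (np.int32(4), array([110.5, 307. ])), (np.int32(4), array([ 82.5, 309.5]))]
axis from lids [0.61452484 0.00836577] [(np.float64(0.0497), np.float64(-6.4)), (np.float64(0.0467), np.float64(-79.7)), (np.float64(0.0469), np.float64(-150.5)), (np.float64(0.0473), np.float64(138.9)), (np.float64(0.0474), np.float64(66.8))]
knob [0.61484275 0.00699676] mark [ 0.53948468 -0.00548494]
handle [ 0.49144522 -0.01265185] 0.12796117648232447 axis from handle [0.61666722 0.00817615]
[(np.int32(68), array([287.4 , 237.49])), (np
[... 688 characters left out ...]
nt32(61), array([380.48, 466.  ])), (np.int32(8), array([397. , 475.5])), (np.int32(5), array([422., 477.])), (np.int32(7), array([357.14, 478.  ]))] [array([0.6624, 0.005 ]), array([0.9815, 0.443 ]), array([0.9115, 0.3888]), array([0.8741, 0.4803]), array([0.8725, 0.5208]), array([0.9287, 0.5598]), array([0.959 , 0.5567]), array([0.8725, 0.535 ]), array([0.8731, 0.5638]), array([0.8739, 0.5792]), array([0.419 , 0.6144]), array([0.4091, 0.5655]), array([0.3691, 0.5603]), array([0.2778, 0.5674]), array([0.4343, 0.5926]), array([0.4275, 0.6259]), array([0.4254, 0.6549]), array([0.423 , 0.6842]), array([0.3611, 0.6815]), array([0.3194, 0.7013]), array([0.2563, 0.7014]), array([0.4204, 0.7124])]
```

```bash
python3 -c "
from h import *
goal((.6155,.008,.20),down(91.5)); print(status.get_obs()['joints'].round(2))"
```

```text
rows shift [-5.77  5.07  2.12] turn [-1.000e-02 -0.000e+00 -1.646e+01]
[ 0.41  0.04 -0.78  1.67  0.03  1.44 -0.22]
```

```bash
python3 -m jog '[[[-5.8,5.1,0,0,0,-16.5,60],[-5.8,5.1,0,0,0,-16.5,60],[-5.8,5.1,0,0,0,-16.5,60],[-5.8,5.1,0,0,0,-16.5,60],[-5.8,5.1,0,0,0,-16.5,60],[-5.8,5.1,0,0,0,-16.5,60],[-5.8,5.1,0,0,0,-16.5,60],[-5.8,5.1,0,0,0,-16.5,60],[-5.8,5.1,0,0,0,-16.5,60],[-5.8,5.1,0,0,0,-16.5,60],[-5.8,5.1,0,0,0,-16.5,60],[-5.8,5.1,0,0,0,-16.5,60],[-5.8,5.1,0,0,0,-16.5,60],[-5.8,5.1,2.1,0,0,-16.5,60],[-5.8,5.1,2.1,0,0,-16.5,60],[-5.8,5.1,2.1,0,0,-16.5,60]]]'; python3 -c "
from h import *
goal((.6155,.008,.08),down(91.5)); print(status.get_obs()['joints'].round(2))"
```

```text
t: 11.67
tcp_pos: [0.6146, 0.0068, 0.1974]
eef_rot: [-0.014, 1.0, -0.0, -0.003]
ft_force: [0.4, -0.0, -0.6]
gripper_width: 0.0522
grip_force: 0.0
rows shift [-0.07  0.05  4.7 ] turn [-0.01 -0.07  0.01]
[ 0.55  0.43 -0.86  1.43  0.33  1.43  1.29]
```

```bash
python3 -m jog '[[[0,0,1.2,0,0,0,60],[0,0,2.4,0,0,0,60],[0,0,3.2,0,0,0,60],[0,0,3.8,0,0,0,60],[0,0,4.3,0,0,0,60],[0,0,4.6,0,0,0,60],[0,0,4.7,0,0,0,60],[0,0,4.7,0,0,0,60]]]'; python3 - <<'E'
from h import *
goal((.6155,.008,.08),down(91.5))
a=snap('side','x4.png')['image'][180:280,240:340]; cv2.imwrite('pics/c6.png',cv2.convertScaleAbs(cv2.resize(a,(600,600),interpolation=cv2.INTER_CUBIC),alpha=1.6,beta=15))
E
```

```text
t: 12.33
tcp_pos: [0.6169, 0.0085, 0.0838]
eef_rot: [-0.015, 1.0, -0.0, 0.0]
ft_force: [-0.3, -0.8, -0.2]
gripper_width: 0.0522
grip_force: 0.0
rows shift [ 0.06 -0.02  0.15] turn [-0.    0.    0.05]
```

View pics/c6.png

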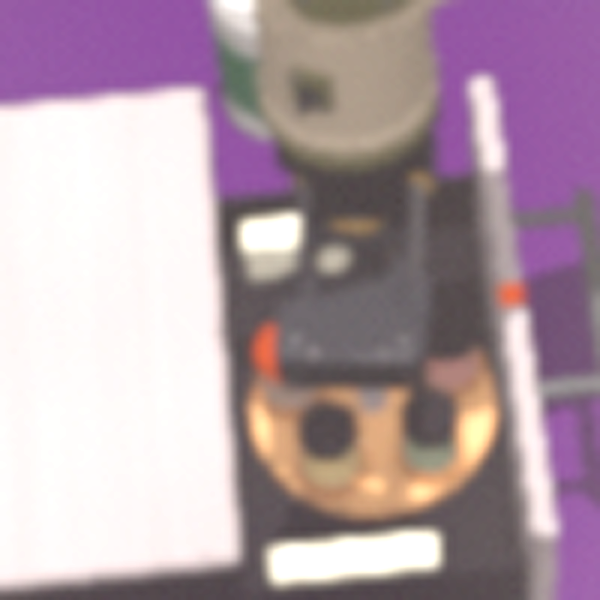

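The gripper is centred above the knob at about (360,370), with the orange lid at (265,350). I'll close.

```bash
python3 -m jog '[[[0,0,0.1,0,0,0,60],[0,0,0.1,0,0,0,20],[0,0,0.1,0,0,0,20],[0,0,0.1,0,0,0,20],[0,0,0.1,0,0,0,20],[0,0,0.1,0,0,0,20],[0,0,0.1,0,0,0,20],[0,0,0.1,0,0,0,20],[0,0,0.1,0,0,0,20]]]' 20
```

```text
t: 13.13
tcp_pos: [0.6167, 0.0089, 0.0812]
eef_rot: [-0.015, 1.0, 0.0, 0.0]
ft_force: [0.3, 1.8, 2.3]
gripper_width: 0.0311
grip_force: 20.0
```

```bash
python3 -m jog '[[[0,0,0,0,0,0.5,20],[0,0,0,0,0,1.5,20],[0,0,0,0,0,2.5,20],[0,0,0,0,0,3.5,20],[0,0,0,0,0,4.5,20],[0,0,0,0,0,5.5,20],[0,0,0,0,0,6.5,20],[0,0,0,0,0,7.5,20],[0,0,0,0,0,8.5,20],[0,0,0,0,0,9.5,20],[0,0,0,0,0,10.5,20],[0,0,0,0,0,11.5,20],[0,0,0,0,0,12.5,20],[0,0,0,0,0,13.5,20],[0,0,0,0,0,14.5,20],[0,0,0,0,0,15.5,20],[0,0,0,0,0,16.2,20],[0,0,0,0,0,16.5,20],[0,0,0,0,0,16.5,20]]]' 25
python3 - <<'E'
from ang import *
for n in("top","side"):
    f=optics.grab_frame(n)
    for a,l in lid(f):
        p=toplane(f,l,.08)
        if a>5 and .5<p[0]<.7 and abs(p[1])<.08: d=p[:2]-[.6155,.008]; print(n,a,l,p[:2].round(4),np.linalg.norm(d).round(4),np.degrees(np.arctan2(d[1],d[0])).round(1))
o=status.get_obs();y=R.from_quat(o["eef_rot"]).as_matrix()[:,1];print(np.degrees(np.arctan2(y[1],y[0])))
E
```

```text
t: 14.72
tcp_pos: [0.617, 0.0094, 0.0812]
eef_rot: [0.648, 0.762, 0.001, 0.0]
ft_force: [2.0, 4.7, -0.0]
gripper_width: 0.0312
grip_force: 25.0
9.40827243417212
```

```bash
python3 -m jog '[[[0,0,0,0,0,0.5,20],[0,0,0,0,0,1.5,20],[0,0,0,0,0,2.5,20],[0,0,0,0,0,3.5,20],[0,0,0,0,0,4.5,20],[0,0,0,0,0,5.5,20],[0,0,0,0,0,6.5,20],[0,0,0,0,0,7.5,20],[0,0,0,0,0,8.5,20],[0,0,0,0,0,9.5,20],[0,0,0,0,0,10.5,20],[0,0,0,0,0,11.5,20],[0,0,0,0,0,12.5,20],[0,0,0,0,0,13.5,20],[0,0,0,0,0,14.5,20],[0,0,0,0,0,15.5,20],[0,0,0,0,0,16.1,20],[0,0,0,0,0,16.4,20],[0,0,0,0,0,16.4,20]]]' 25
python3 - <<'E'
from ang import *
for n in("top","side"):
    f=snap(n,n+"9.png")
    for a,l in lid(f):
        for z in(.08,.131):
            p=toplane(f,l,z)
            if a>5 and .5<p[0]<.7 and abs(p[1])<.08: d=p[:2]-[.6155,.008]; print(n,z,a,l,p[:2].round(4),np.linalg.norm(d).round(4),np.degrees(np.arctan2(d[1],d[0])).round(1))
o=status.get_obs();y=R.from_quat(o["eef_rot"]).as_matrix()[:,1];print(np.degrees(np.arctan2(y[1],y[0])))
a=cv2.imread('pics/side9.png')[200:270,255:325]; b=cv2.imread('pics/top9.png')[180:260,290:370]
cv2.imwrite('pics/c7.png',cv2.convertScaleAbs(np.hstack([cv2.resize(q,(400,400),interpolation=cv2.INTER_CUBIC) for q in(a,b)]),alpha=1.4))
E
```

```text
t: 16.4
tcp_pos: [0.6168, 0.0088, 0.0812]
eef_rot: [0.989, 0.15, 0.0, -0.0]
ft_force: [2.4, 4.0, 2.0]
gripper_width: 0.0309
grip_force: 25.0
-72.59703459642387
```

View pics/c7.png

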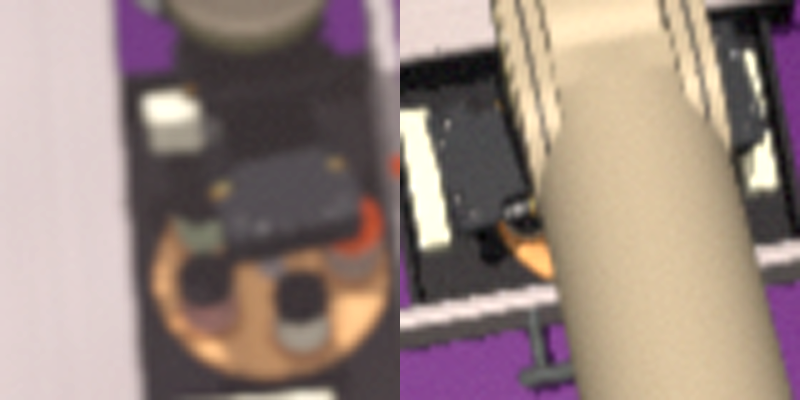

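The side half shows the orange lid at the front, partly hidden at about (365,225). The black lids are at (207,275) and (302,295). I'll check the angle from these.

```bash
python3 - <<'E'
from h import *
f=optics.grab_frame("side"); s=70/400
P=lambda u:toplane(f,np.array(u)*s+[255,200],.08)[:2]
for c in([.6155,.008],[.6168,.0088]):
    for u,k in(((207,275),-144),((302,295),-72)):
        d=P(u)-c; print(c,np.linalg.norm(d).round(4),"phase of orange",(np.degrees(np.arctan2(d[1],d[0]))-k+0))
    # predicted orange lid outline
    for a in(-160,-165,-170.5,-176,-181):
        q=np.array(c)+.048*np.array([np.cos(np.radians(a)),np.sin(np.radians(a))])
        t=np.linspace(0,6.283,60); o=np.c_[q[0]+.017*np.cos(t),q[1]+.017*np.sin(t),t*0+.08]
        o=(proj(f,o)-[255,200])/s; print(a,"right",o[o[:,0].argmax()].round(0),"bottom",o[o[:,1].argmax()].round(0))
m=toplane(f,np.array((398,160))*s+[255,200],.131);print("mark",m)
im=f["image"].astype(int);M=(im[...,2]>140)&(im[...,1]<110)&(im[...,0]<90);ys,xs=np.nonzero(M[200:270,255:330]);print(sorted(zip(xs,ys)))
E
```

```text
[0.6155, 0.008] 0.0483 phase of orange 194.66497668000298
[0.6155, 0.008] 0.0539 phase of orange 189.3781020162594
-160 right [373. 201.] bottom [343. 226.]
-165 right [375. 207.] bottom [345. 232.]
-170.5 right [376. 214.] bottom [346. 239.]
-176 right [377. 220.] bottom [347. 246.]
-181 right [377. 227.] bottom [346. 252.]
[0.6168, 0.0088] 0.0468 phase of orange 195.27458293986706
[0.6168, 0.0088] 0.0539 phase of orange 190.99793994339598
-160 right [371. 202.] bottom [341. 227.]
-165 right [373. 208.] bottom [343. 233.]
-170.5 right [374. 215.] bottom [344. 240.]
-176 right [375. 222.] bottom [344. 247.]
-181 right [374. 228.] bottom [344. 253.]
mark [ 0.53877858 -0.00554682  0.131     ]
[(np.int64(28), np.int64(46)), (np.int64(29), np.int64(49)), (np.int64(29), np.int64(50)), (np.int64(31), np.int64(56)), (np.int64(34), np.int64(59)), (np.int64(35), np.int64(59)), (np.int64(36), np.int64(59)), (np.int64(58), np.int64(54)), (np.int64(58), np.int64(57)), (np.int64(58), np.int64(58)), (np.int64(59), np.int64(60)), (np.int64(60), np.int64(51)), (np.int64(61), np.int64(51)), (np.int64(65), np.int64(55)), (np.int64(70), np.int64(28))]
```

The black-lid phases agree with the front to within about 3°, and so does the commanded turn of 164°. The tolerance is 9.6°. The drawer hasn't moved. I'll let it settle, then hand in while still gripping.

```bash
python3 -m jog '[[[0,0,0,0,0,0,20],[0,0,0,0,0,0,20],[0,0,0,0,0,0,20],[0,0,0,0,0,0,20],[0,0,0,0,0,0,20],[0,0,0,0,0,0,20]]]' 25 && python3 -c "
from workcell import arm
print(arm.sign_off())"
```

```text
t: 17.05
tcp_pos: [0.6167, 0.0088, 0.0811]
eef_rot: [0.989, 0.15, 0.0, -0.0]
ft_force: [2.2, 4.4, 4.5]
gripper_width: 0.0312
grip_force: 25.0
the job is handed in; nothing more can be done
None
```

I pulled the drawer out to its stop, turned the carousel about 164° until the orange-lidded jar was at the front, within about 3° by my estimate, and handed in at 17 s with the gripper holding the knob at 25 N; no verdict was returned.

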